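# Chuck the drill bit and bring out the point gauge

### The arm

A 7-joint arm with a two-finger parallel gripper is mounted at the origin on the work surface. World frame = base frame: x ahead of the robot, y to its left, z up, the work surface at z = 0. Lengths are in m, angles in degrees, forces in N, time in s.
With the tool pointing down it reaches from about 0.4 to 0.85 m from the base axis. Payload 10.4 kg.
Tool frame: the origin (TCP) lies between the finger pads, 19 mm behind the fingertips; this is the grasp point; z points along the fingers, y is the line along which they close (so a half turn about z gives the same grasp; the last joint's range is limited). The gripper opens to 87 mm and grips with 3 to 60 N. Pads are 19 mm wide; open, the fingers measure 117 mm over their backs; the gripper's body (75 mm by 190 mm) begins 51 mm behind the grasp point.
Start: joints at [-68.446, 19.034, -3.707, 83.658, 1.238, 77.344, -5.071], TCP at [0.243, 0.576, 0.241] pointing down, gripper open.
Joint ranges: [-148.97, 148.97], [-28.65, 121.19], [-84.17, 76.75], [9.2, 138.47], [-72.65, 252.65], [3.7, 117.97], [-149.18, 149.18]. Speed limits (degrees/s): [127.2, 127.2, 159.86, 159.86, 180, 180, 180].

### API

Orientations are given as a 3x3 rotation matrix whose columns are the frame's x, y, z axes.
In Python, from bench import monitor, vision, job gives the robot as it stands.
- The arm moves only by the tool servo_tool, never from a script. Its argument "motion" is a list that holds one entry, the list of rows, each a list of 6 numbers: the shift along the tool's x, y, z in units of 40 mm (1.0 is 40 mm), then the turn, a rotation vector about the tool's x, y, z in units of 6 degrees (1.0 is 6 degrees). In form: [[[dx, dy, dz, rx, ry, rz], ...]]. A call has 1 to 10 rows; each row shifts and turns the commanded pose from where the row before left it, along the tool's axes as they then stand; what a row does not reach is not made up. A row lasts 1/12 s, in which the tool goes at most 41.7 mm and 7.16 degrees, less where a joint would pass 70% of its speed; a pose out of reach is approached as far as the arm can. A call is refused whole if a number of a shift passes 1 or a number of a turn 1, either way. A call with a gripper value outside its range is refused whole. "gripper" is the finger opening in mm, from 0 to 87, set as the call begins (left out, the last holds). The fingers move at their own pace and stop on an object; the grip force is fixed at half the most. Time passes only in rows, so rows that do not move let the fingers close. It gives the time, the measured TCP pose, the force, the opening and the grip force at its end, in the units of the state.
- monitor.observe(): the state, without advancing time (a new reading comes with each control period).
- vision.get_image(name): name is "side" or "top" or "wrist"; returns a dict with "color" (480x640x3 uint8, red, green, blue), "depth" (480x640 float32, m along the optical axis (not along the pixel's ray), 0 where there is no reading), "mtx" (3x3 intrinsics, pixels), "distortion" ([k1, k2, p1, p2, k3] as OpenCV has them; the pictures are not rectified), "rvec" (rotation vector, rad) and "tvec" (3), from world to camera coordinates, as OpenCV has them. Camera axes: x right, y down, z forward; pixel columns grow to the right and rows downward; lengths in m; the calibration is good to about 2 mm. A picture is of the moment at which its call begins.
- job.job_done(): hands the job in; it is judged then, once.
The state is a dict: "time_s": time; "qpos": joint angles; "joint_vel": joint speeds; "joint_torque": joint torques, N m; "eef_pos": TCP position; "tool_rot": TCP orientation; "wrist_force": force on the tool from outside, world axes, zero at the start; "ft_torque": the same for the moment, N m; "width": opening from 0.0 (shut) to 1.0 (fully open); "grip_force": force on a finger pad.
Only numpy, scipy, OpenCV 4.12 (cv2) and the standard library are available. Lean on these libraries where they do the work, as an engineer would, in place of code of your own. Each camera call takes 0.05 s, during which the arm holds its last target. There are 200 camera calls.

### The job

Turn the sleeve of the bench chuck clockwise (seen from above) until its three jaws grip the drill bit firmly, and let go of the sleeve. Then swing the orange box's cover flap right open by its white bar and leave it standing open, draw the yellow gauge plate up out of the box by its black grip, and finish holding it still and upright above the drill bit, notch down and centred over the bit's point, about 15 mm above it without ever touching the bit with the plate. The program ends while the gripper is still holding the plate there; leave the spray can, the tin and the screwdriver where they are.

Things in the scene. Friction and masses are not known exactly. Their poses are not given: they have to be found in the camera images.
- chuck: Bench chuck fixed upright to the bench: orange square foot 110 x 110 x 14 mm, dark cone above it, a knurled steel sleeve at height 46 to 86 mm and three small jaws on top, up to 99 mm. Origin: centre of the foot's underside on the bench; z up along the chuck's axis. Its yaw is random. It stands either left or right of the robot's middle, the box on the other side.
- sleeve (a joint): Turn of the chuck's sleeve in rad, growing clockwise seen from above; starts at 0 (open), stop at 1.6. Each rad drives the three jaws 3.3 mm inward; they meet the bit at about 1.2 and grip firmly when turned on as far as it gives (about 1.25 to 1.4). Friction about 0.1 N m; it stays where it is left; a 40 N squeeze turns it.
- sleeve_grip (a point): Point on the chuck's axis, 72 mm above the bench, the height for the TCP when gripping the sleeve from above. The sleeve is round, 46 mm in diameter, so any yaw will do; the bit stands up 34 mm above this point, between the fingers.
- jaw0: One of the three aluminium jaws (11 x 7 x 11 mm) around the bit. Origin on the chuck's axis at the bench, so it tells nothing of the jaw's travel.
- jaw1: Second jaw, as jaw0.
- jaw2: Third jaw, as jaw0.
- bit: Loose brass-coloured drill bit 12 mm in diameter, 71.5 mm long, standing point up in the chuck's bore (foot 34 mm above the bench). Origin: centre of its flat lower end; z along it to the point.
- bit_tip (a point): The bit's point, 71.5 mm above its origin, 105.5 mm above the bench.
- gauge_box: Orange open-topped box fixed to the bench, 110 (x) x 110 (y) x 85 mm high, walls 5 mm, floor 5 mm. Origin: centre of its underside. Its yaw is about +90 degrees: its own -x side, where the flap's bar is, looks towards the robot's right, its +x side, where the hinge is, to the robot's left.
- flap (a joint): Opening of the cover flap in rad: 0 shut (level), 1.57 upright, 1.95 stop; starts at 0 to 0.2. It stays where it is left (stiff hinge, about 2 to 3 N at the bar).
- flap_bar (a point): Middle of the flap's pull bar: white, round, 10 mm thick, along the box's y, 152 mm from the hinge axis and level with it when shut, 35 mm clear of the box wall. Carried on two arms: 84 mm between the arms and 33 mm between bar and flap are open, so fingers pointing down, closing along the box's x, can straddle it, and it turns in the grip as it is led round the hinge.
- flap_hinge (a point): Middle of the flap's hinge axis, which runs along the box's y, 57 mm towards +x from the box's centre and 89 mm above the bench. The flap is 112 mm wide and 5 mm thick; standing open with its bar it reaches 245 mm above the bench, so pass over or round it.
- gauge: Yellow plate 70 wide (y), 66 tall (z), 6 mm thick (x), V notch in its lower edge; black grip 11 mm thick (x), 50 wide, from 42 to 66 mm above that edge. Origin: middle of the lower edge. Stands loose and upright on the box's floor, hidden by the flap, mid-box, x along the box's x, in a rack 21 mm high with 2 mm play. 40 mm is free on both sides of the grip. Top 71 mm above the bench. 0.13 kg.
- gauge_notch (a point): Middle of the notch's mouth, on the plate's lower edge (the gauge's origin).
- gauge_grip (a point): Point in the black grip, 58 mm above the lower edge, where the TCP goes to grip it from above with the fingers closing along the plate's x.
- spray_can: Bystander: blue spray can, 54 mm diameter, 120 mm tall, loose. Origin: centre of its underside.
- tin: Bystander: open aluminium tin, 72 mm diameter at the rim, 60 mm tall, loose. Origin: centre of its underside.
- screwdriver: Bystander: screwdriver with a red handle lying on the bench near the robot, loose.
Not all that is in view belongs to the job. Leave any purple or turquoise look-alike of the chuck alone. What is shaped like the gauge_box but blue or pink is not meant.

How it is judged (in metres and radians):
On the way, in this order (a step that is already met when the one before it is completed fails the run):
1. the chuck's jaws grip the bit and the sleeve has been let go (value of joint sleeve above 1.1 rad and contact force between each of jaw0, jaw1, jaw2 and bit above 1 N and contact force between the fingers and chuck below 0.2 N), for 0.2 s.
2. the flap is swung open (value of joint flap above 1.4 rad), for 0.2 s.
3. the gauge plate is drawn up clear of the box in the gripper (z of gauge_notch in the frame of gauge_box above 0.088 m and contact force between the fingers and gauge above 2 N), for 0.1 s.
At the end, for the whole second after the job is handed in: The gripper holds the gauge plate still and upright (within 0.2 rad), its notch within 12 mm sideways of the bit's point and 4 to 30 mm above it, touching neither bit nor chuck; all three jaws press the upright bit with more than 1 N (sleeve beyond 1.1 rad); the flap stands open beyond 1.4 rad (contact force between the fingers and gauge above 2 N and horizontal distance between gauge_notch and bit_tip below 0.012 m and z of gauge_notch in the frame of bit_tip between 0.004 and 0.03 m and angle between gauge's own z axis and vertical below 0.2 rad and linear speed of gauge below 0.02 m/s and contact force between gauge and chuck below 0.1 N and contact force between gauge and bit below 0.1 N and value of joint sleeve above 1.1 rad and contact force between each of jaw0, jaw1, jaw2 and bit above 1 N and angle between bit's own z axis and vertical below 0.1 rad and value of joint flap above 1.4 rad); the arm keeps its last pose, push and grip.
It fails at once if the plate touches the bit (contact force between gauge and bit above 0.5 N).
It fails at once if a bystander is moved more than 30 mm (distance of any of spray_can, tin, screwdriver from where it was at the start of the episode above 0.03 m).
It also fails if it takes over 72 s, if anything falls off the work surface, if the arm or the gripper's body presses on something with over 40 N, if the wrist force passes 120 N, or if a joint passes its speed limit or range.

## Working session

There is one attempt and no reset: what is moved stays moved. The work goes in short steps, Python scripts to look and compute and a tool call to move; the robot and the scene stay as the last step left them, time stands still between calls to the robot, and variables do not carry over. Pictures are saved under pics/ and viewed, at most 10 in all, crops included, and the job is handed in when it is done.

Besides the shell and the picture viewer there is one more tool, called after "Call:" as name([rows], argument=value, ...), one row to a line, values as JSON. servo_tool: Moves the arm, as the interface text tells. Its arguments: {"type":"object","properties":{"motion":{"type":"array"},"gripper":{"type":"number"}},"required":["motion"]}

```bash
mkdir -p pics; ls
cat > h.py <<'E'
import numpy as np, cv2
from bench import monitor, vision, job
def snap(n,save=None):
    d=vision.get_image(n)
    if save: cv2.imwrite('pics/'+save,d['color'][:,:,::-1])
    return d
def world(d,mask=None):
    """world xyz for every pixel (NaN without depth)"""
    h,w=d['depth'].shape
    u,v=np.meshgrid(np.arange(w),np.arange(h))
    p=cv2.undistortPoints(np.stack([u,v],-1).reshape(-1,1,2).astype(np.float64),np.array(d['mtx']),np.array(d['distortion'])).reshape(h,w,2)
    z=np.where(d['depth']>0,d['depth'],np.nan)
    c=np.dstack([p*z[...,None],z])
    R,_=cv2.Rodrigues(np.array(d['rvec'],float)); t=np.array(d['tvec'],float).ravel()
    return (c-t)@R
E
python3 - <<'E'
from h import *
a=snap('top','top1.png');b=snap('side','side1.png')
np.savez('top1.npz',w=world(a),c=a['color']);np.savez('side1.npz',w=world(b),c=b['color'])
s=monitor.observe();print({k:np.round(v,3).tolist() for k,v in s.items()})
E
```

```text
pics
{'time_s': 0.1, 'qpos': [-68.445, 19.067, -3.705, 83.698, 1.237, 77.344, -5.07], 'joint_vel': [-0.086, -0.124, -0.113, -0.075, 0.064, 0.046, 0.056], 'joint_torque': [0.001, -62.453, 0.024, -39.072, -0.062, 0.036, 0.0], 'eef_pos': [0.243, 0.576, 0.241], 'tool_rot': [[-0.922, 0.388, -0.0], [0.388, 0.922, -0.001], [-0.0, -0.001, -1.0]], 'wrist_force': [-0.32, -0.509, 0.208], 'ft_torque': [-0.007, 0.024, 0.068], 'grip_force': 0.0, 'width': 1.0}
```

View pics/top1.png

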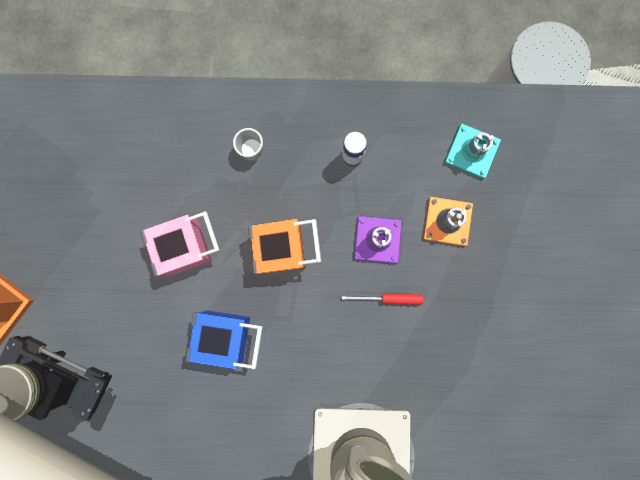

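View pics/side1.png

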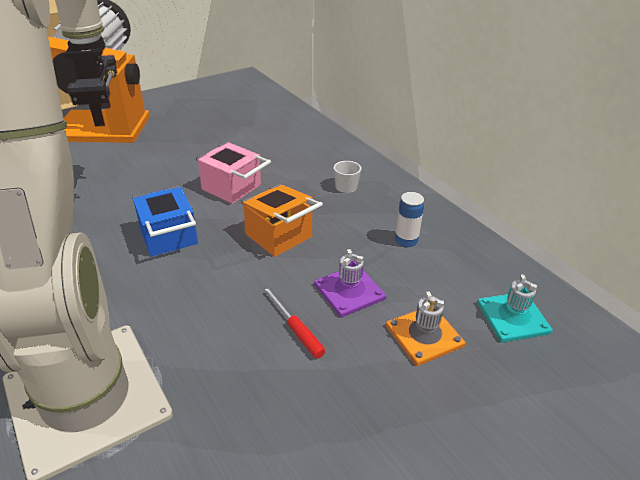

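The top view shows chucks with a purple foot (378,240), a turquoise foot (473,150) and an orange foot (449,221). The boxes are pink (175,246), blue (218,341) and orange (277,246), and there is a large orange machine at the left edge (10,305). Only the orange-footed chuck at (449,221) and the orange box with the white bar at (310,241) fit the description. I'll measure them and confirm both in one crop.

```bash
cat > m.py <<'E'
from h import *
T=np.load('top1.npz');w=T['w'];c=T['c'];S=np.load('side1.npz')
def orange(c):
    h=cv2.cvtColor(c,cv2.COLOR_RGB2HSV).astype(int);return (h[...,0]>8)&(h[...,0]<22)&(h[...,1]>150)&(h[...,2]>90)
def reg(m,u0,u1,v0,v1):
    r=np.zeros_like(m);r[v0:v1,u0:u1]=m[v0:v1,u0:u1];return r
def pts(w,m,z0,z1): 
    p=w[m];return p[(p[:,2]>z0)&(p[:,2]<z1)]
def rect(p):
    r=cv2.minAreaRect((p[:,:2]*1000).astype(np.float32));return np.round(r[0],1),np.round(r[1],1),round(r[2],1),len(p),np.round(np.median(p[:,2]),4)
o=orange(c)
print('foot',rect(pts(w,reg(o,415,485,190,255),.005,.025)))
# steel above foot
allm=np.ones_like(o)
for n,ww in (('top',w),('side',S['w'])):
    P=ww.reshape(-1,3);f=np.array([rect(pts(w,reg(o,415,485,190,255),.005,.025))[0]])/1000
    q=P[(np.hypot(P[:,0]-f[0,0],P[:,1]-f[0,1])<.04)]
    for z0,z1 in((.05,.083),(.083,.088),(.09,.1),(.1,.12)):
        k=q[(q[:,2]>z0)&(q[:,2]<z1)]
        if len(k)>2: print(n,z0,len(k),'circ',[np.round(x,4) for x in cv2.minEnclosingCircle((k[:,:2]*1000).astype(np.float32))],k.mean(0).round(4))
print('box top',rect(pts(w,reg(o,240,312,210,280),.08,.12)))
h=cv2.cvtColor(c,cv2.COLOR_RGB2HSV);wh=reg((h[...,1]<40)&(h[...,2]>170),290,325,210,275)
p=pts(w,wh,.06,.16);print('bar',rect(p));
np.save('bar.npy',p);print(np.percentile(p[:,:],[2,50,98],axis=0).round(4))
# hinge-line flap plane
p=pts(w,reg(allm,258,290,228,262),.05,.14);A=np.c_[p[:,:2],np.ones(len(p))];print('flap plane',np.linalg.lstsq(A,p[:,2],rcond=None)[0])
a=c[185:275,235:325];b=c[170:260,405:495]
cv2.imwrite('pics/crop.png',cv2.resize(np.hstack([a,b])[:,:,::-1],None,fx=4.4,fy=4.4,interpolation=cv2.INTER_CUBIC))
E
python3 m.py
```

```text
foot (array([ 579.6, -205.6]), array([110.1, 104.2]), 82.2, 319, np.float64(0.0133))
top 0.05 166 circ [array([ 582.0698, -205.7648]), np.float64(23.8662)] [ 0.5793 -0.1998  0.0709]
top 0.083 110 circ [array([ 582.2225, -205.8905]), np.float64(22.9278)] [ 0.5831 -0.2044  0.0855]
top 0.09 67 circ [array([ 582.0488, -204.957 ]), np.float64(21.8739)] [ 0.5817 -0.2053  0.0962]
top 0.1 29 circ [array([ 582.7853, -205.9034]), np.float64(20.0285)] [ 0.5824 -0.206   0.1025]
side 0.05 391 circ [array([ 581.7978, -206.7705]), np.float64(24.0221)] [ 0.5729 -0.2154  0.0689]
side 0.083 141 circ [array([ 582.8682, -205.9391]), np.float64(24.5693)] [ 0.5759 -0.2088  0.086 ]
side 0.09 113 circ [array([ 582.8972, -206.1527]), np.float64(23.0839)] [ 0.5809 -0.2086  0.0954]
side 0.1 79 circ [array([ 582.4304, -205.446 ]), np.float64(21.0489)] [ 0.5813 -0.2063  0.1025]
box top (array([501.7, 212.2]), array([110.3, 112. ]), 8.5, 1463, np.float64(0.1026))
bar (array([513.3, 140. ]), array([96. , 49.1]), 8.7, 279, np.float64(0.1196))
[[0.466  0.1114 0.1105]
 [0.5183 0.1239 0.1196]
 [0.5615 0.1663 0.1243]]
flap plane [ 0.02366364 -0.19213733  0.13143541]
```

View pics/crop.png

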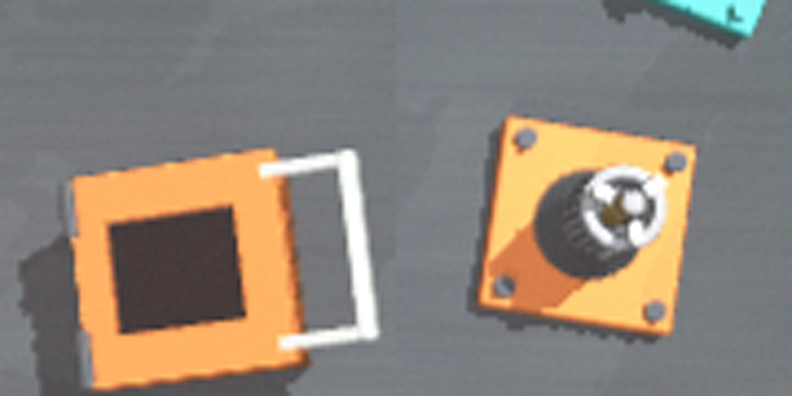

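The crop confirms it. The left half shows the orange box, its flap slightly open and the white bar at right (about 365,245). The right half shows the orange-footed chuck with the brass bit between three jaws at (620,210); only a corner of the turquoise foot is in view. The chuck axis is at about (0.582,-0.206). I'll move there at the current height, keeping the yaw.

Call:
servo_tool([
  [[-0.7, -0.67, 0, 0, 0, 0], [-0.7, -0.67, 0, 0, 0, 0], [-0.7, -0.67, 0, 0, 0, 0], [-0.7, -0.67, 0, 0, 0, 0], [-0.7, -0.67, 0, 0, 0, 0], [-0.7, -0.67, 0, 0, 0, 0], [-0.7, -0.67, 0, 0, 0, 0], [-0.7, -0.67, 0, 0, 0, 0], [-0.7, -0.67, 0, 0, 0, 0], [-0.7, -0.67, 0, 0, 0, 0]],
], gripper=87)

```text
time_s: 0.93
eef_pos: [0.3969, 0.2183, 0.2411]
tool_rot: [[-0.922, 0.388, -0.0], [0.388, 0.922, 0.0], [0.0, 0.0, -1.0]]
wrist_force: [0.8, 0.4, 0.5]
width: 1.001
grip_force: 0.0
```

```bash
cat >> h.py <<'E'
def delta(target,yaw_y=None):
    """units along tool axes to reach target TCP; optional wanted tool y direction (world xy)"""
    s=monitor.observe();R=np.array(s['tool_rot']);d=R.T@(np.array(target)-s['eef_pos'])/0.04
    print('t',round(s['time_s'],2),'pos',np.round(s['eef_pos'],4),'shift units',np.round(d,3),'q',np.round(s['qpos'],1),'F',np.round(s['wrist_force'],1),'w',round(s['width'],3),'g',round(s['grip_force'],1))
    if yaw_y is not None:
        y=np.array([*yaw_y,0]);y/=np.linalg.norm(y);Rt=np.c_[np.cross(y,[0,0,-1]),y,[0,0,-1]]
        print('turn units',np.round(np.degrees(cv2.Rodrigues(R.T@Rt)[0].ravel())/6,3))
E
python3 -c "
from h import *
delta([.582,-.206,.2])"
```

```text
t 0.93 pos [0.3969 0.2183 0.2411] shift units [-8.384 -7.979  1.025] q [-46.3  -3.4  11.3 108.9   0.7  74.4  32. ] F [0.8 0.4 0.5] w 1.001 g 0.0
```

Call:
servo_tool([
  [[-0.7, -0.67, 0, 0, 0, 0], [-0.7, -0.67, 0, 0, 0, 0], [-0.7, -0.67, 0, 0, 0, 0], [-0.7, -0.67, 0, 0, 0, 0], [-0.7, -0.67, 0, 0, 0, 0], [-0.7, -0.67, 0, 0, 0, 0], [-0.7, -0.67, 0, 0, 0, 0], [-0.7, -0.67, 0, 0, 0, 0], [-0.7, -0.67, 0, 0, 0, 0], [-0.7, -0.67, 0, 0, 0, 0]],
])

```text
time_s: 1.77
eef_pos: [0.5509, -0.1371, 0.2411]
tool_rot: [[-0.922, 0.388, 0.0], [0.388, 0.922, 0.0], [-0.0, 0.0, -1.0]]
wrist_force: [1.1, 0.4, 0.4]
width: 0.998
grip_force: 0.0
```

Call:
servo_tool([
  [[-0.7, -0.65, 0.2, 0, 0, 0], [-0.3, -0.3, 0.2, 0, 0, 0], [0, 0, 0.2, 0, 0, 0], [0, 0, 0, 0, 0, 0], [0, 0, 0, 0, 0, 0]],
])

```text
time_s: 2.18
eef_pos: [0.5723, -0.1848, 0.2166]
tool_rot: [[-0.922, 0.388, -0.002], [0.388, 0.922, 0.001], [0.002, 0.0, -1.0]]
wrist_force: [0.3, 0.1, 0.6]
width: 0.995
grip_force: 0.0
```

Run:
```python
from h import *
delta([.582,-.206,.2])
d=snap('wrist','w1.png');w=world(d);np.savez('w1.npz',w=w,c=d['color'])
P=w.reshape(-1,3);q=P[np.hypot(P[:,0]-.582,P[:,1]+.206)<.05]
for z0,z1 in((.08,.089),(.094,.1),(.102,.11)):
    k=q[(q[:,2]>z0)&(q[:,2]<z1)]
    if len(k)>2: print(z0,len(k),cv2.minEnclosingCircle((k[:,:2]*1000).astype(np.float32)),k.mean(0).round(4))
p=np.load('bar.npy');e=np.array([np.cos(np.radians(98)),np.sin(np.radians(98))])
s=p[:,:2]@e; b=p[s<s.min()+.014]; l=b[:,:2]@np.array([e[1],-e[0]])
c,sz,a=cv2.minAreaRect((b[:,:2]*1000).astype(np.float32));vx=cv2.fitLine((b[:,:2]*1000).astype(np.float32),cv2.DIST_HUBER,0,.01,.01).ravel()
print('bar',c,sz,a,vx,b[:,2].max(),np.median(b[:,2]),l.min(),l.max(),len(b))
```

```text
t 2.18 pos [ 0.5723 -0.1848  0.2166] shift units [-0.428 -0.394  0.414] q [-15.7  19.   36.6  91.1 -11.7  73.9  89.9] F [0.3 0.1 0.6] w 0.995 g 0.0
0.08 1427 ((579.3040771484375, -208.38107299804688), 23.366600036621094) [ 0.5776 -0.2077  0.0845]
0.094 582 ((580.1512451171875, -208.80191040039062), 21.23610496520996) [ 0.5791 -0.2082  0.0977]
0.102 113 ((579.7276611328125, -208.8439178466797), 5.685197353363037) [ 0.5797 -0.2084  0.103 ]
bar (515.9826049804688, 121.60948181152344) (95.54122924804688, 13.680436134338379) 7.5668745040893555 [9.8886675e-01 1.4880374e-01 5.1598566e+02 1.2035856e+02] 0.12513575243619204 0.1208918596437056 0.480102462351663 0.5756669861103257 191
```

Call:
servo_tool([
  [[-0.21, -0.21, 0, 0, 0, 0], [-0.21, -0.21, 0, 0, 0, 0], [0, 0, 0.5, 0, 0, 0], [0, 0, 0.5, 0, 0, 0], [0, 0, 0.5, 0, 0, 0], [0, 0, 0.5, 0, 0, 0], [0, 0, 0.4, 0, 0, 0], [0, 0, 0, 0, 0, 0]],
])

```text
time_s: 2.9
eef_pos: [0.5804, -0.2079, 0.1184]
tool_rot: [[-0.922, 0.388, -0.004], [0.388, 0.922, 0.001], [0.004, -0.001, -1.0]]
wrist_force: [-0.2, -0.6, -0.3]
width: 0.999
grip_force: 0.0
```

```bash
python3 -c "
from h import *
delta([.581,-.207,.072])"
```

```text
t 2.9 pos [ 0.5804 -0.2079  0.1184] shift units [-0.01   0.027  1.159] q [-11.6  26.4  34.9  94.7 -16.4  64.3  94.9] F [-0.2 -0.6 -0.3] w 0.999 g 0.0
```

Call:
servo_tool([
  [[0, 0.02, 0.4, 0, 0, 0], [0, 0, 0.4, 0, 0, 0], [0, 0, 0.36, 0, 0, 0], [0, 0, 0, 0, 0, 0]],
])

```text
time_s: 3.23
eef_pos: [0.5813, -0.2072, 0.0735]
tool_rot: [[-0.922, 0.388, -0.002], [0.388, 0.922, 0.001], [0.002, -0.0, -1.0]]
wrist_force: [-1.8, 0.0, -0.7]
width: 0.999
grip_force: 0.0
```

Call:
servo_tool([
  [[0, 0, 0, 0, 0, 0], [0, 0, 0, 0, 0, 0], [0, 0, 0, 0, 0, 0], [0, 0, 0, 0, 0, 0], [0, 0, 0, 0, 0, 0], [0, 0, 0, 0, 0, 0], [0, 0, 0, 0, 0, 0], [0, 0, 0, 0, 0, 0]],
], gripper=30)

```text
time_s: 3.9
eef_pos: [0.5823, -0.2066, 0.075]
tool_rot: [[-0.922, 0.388, 0.0], [0.388, 0.922, 0.001], [-0.0, 0.001, -1.0]]
wrist_force: [0.6, 3.1, 1.8]
width: 0.513
grip_force: 30.0
```

```bash
python3 -c "
from h import *
delta([.581,-.207,.072])"
```

```text
t 3.9 pos [ 0.5823 -0.2066  0.075 ] shift units [ 0.026 -0.022  0.075] q [-10.7  29.3  33.6  96.6 -18.4  59.6  96.1] F [0.6 3.1 1.8] w 0.513 g 30.0
```

Call:
servo_tool([
  [[0, 0, 0, 0, 0, 0.8], [0, 0, 0, 0, 0, 0.8], [0, 0, 0, 0, 0, 0.8], [0, 0, 0, 0, 0, 0.8], [0, 0, 0, 0, 0, 0.8], [0, 0, 0, 0, 0, 0.8], [0, 0, 0, 0, 0, 0.8], [0, 0, 0, 0, 0, 0.8], [0, 0, 0, 0, 0, 0.8], [0, 0, 0, 0, 0, 0.8]],
])

```text
time_s: 4.73
eef_pos: [0.582, -0.2069, 0.075]
tool_rot: [[-0.325, 0.946, -0.0], [0.946, 0.325, 0.001], [0.001, -0.0, -1.0]]
wrist_force: [-1.3, 1.0, 2.6]
width: 0.511
grip_force: 30.0
```

```bash
python3 -c "
from h import *
delta([.581,-.207,.072],[.388,.922]);print(monitor.observe()['ft_torque'])"
```

```text
t 4.73 pos [ 0.582  -0.2069  0.075 ] shift units [ 0.006 -0.024  0.074] q [-18.   32.3  44.   97.  -25.2  61.   53. ] F [-1.3  1.   2.6] w 0.511 g 30.0
turn units [ 2.000e-03 -5.000e-03 -8.039e+00]
[0.20841939 0.30394135 0.15436232]
```

Call:
servo_tool([
  [[0, 0, 0, 0, 0, 0.6], [0, 0, 0, 0, 0, 0.6], [0, 0, 0, 0, 0, 0.6], [0, 0, 0, 0, 0, 0.6], [0, 0, 0, 0, 0, 0.6], [0, 0, 0, 0, 0, 0.5], [0, 0, 0, 0, 0, 0.5]],
])

```text
time_s: 5.32
eef_pos: [0.5817, -0.207, 0.075]
tool_rot: [[0.087, 0.996, -0.001], [0.996, -0.087, 0.001], [0.001, -0.001, -1.0]]
wrist_force: [-3.4, 1.5, 3.6]
width: 0.515
grip_force: 30.0
```

```bash
python3 -c "
from h import *
delta([.581,-.207,.072],[.388,.922]);print(monitor.observe()['ft_torque'])"
```

```text
t 5.32 pos [ 0.5817 -0.207   0.075 ] shift units [-0.002 -0.018  0.075] q [-21.4  34.4  49.2  97.2 -29.   62.   31.9] F [-3.4  1.5  3.6] w 0.515 g 30.0
turn units [-2.0000e-03 -8.0000e-03 -1.2026e+01]
[0.22751997 0.53928308 0.17499797]
```

Call:
servo_tool([
  [[0, 0, 0, 0, 0, 0.4], [0, 0, 0, 0, 0, 0.4], [0, 0, 0, 0, 0, 0.4], [0, 0, 0, 0, 0, 0]],
])

```text
time_s: 5.65
eef_pos: [0.5817, -0.207, 0.075]
tool_rot: [[0.211, 0.978, -0.001], [0.978, -0.211, 0.001], [0.0, -0.001, -1.0]]
wrist_force: [-3.4, 2.2, 5.5]
width: 0.514
grip_force: 30.0
```

```bash
python3 -c "
from h import *
delta([.581,-.207,.072],[.388,.922]);print(monitor.observe()['ft_torque'])"
```

```text
t 5.65 pos [ 0.5817 -0.207   0.075 ] shift units [-0.004 -0.016  0.074] q [-22.4  35.1  50.8  97.2 -30.2  62.4  25.6] F [-3.4  2.2  5.5] w 0.514 g 30.0
turn units [-5.0000e-03 -1.0000e-02 -1.3225e+01]
[0.34925733 0.65174105 0.06096849]
```

Call:
servo_tool([
  [[0, 0, 0, 0, 0, 0.4], [0, 0, 0, 0, 0, 0.4], [0, 0, 0, 0, 0, 0.4], [0, 0, 0, 0, 0, 0.4]],
])

```text
time_s: 5.98
eef_pos: [0.5816, -0.207, 0.075]
tool_rot: [[0.37, 0.929, -0.001], [0.929, -0.37, 0.001], [0.0, -0.001, -1.0]]
wrist_force: [-4.1, 2.3, 4.8]
width: 0.515
grip_force: 30.0
```

```bash
python3 -c "
from h import *
delta([.581,-.207,.072],[.388,.922]);print(monitor.observe()['ft_torque'])
d=snap('wrist','w2.png')"
```

```text
t 5.98 pos [ 0.5816 -0.207   0.075 ] shift units [-0.006 -0.013  0.075] q [-23.7  36.1  52.8  97.3 -31.9  63.   17.2] F [-4.1  2.3  4.8] w 0.515 g 30.0
turn units [-5.0000e-03 -1.2000e-02 -1.4815e+01]
[0.36532667 0.76924375 0.26901121]
```

View pics/w2.png

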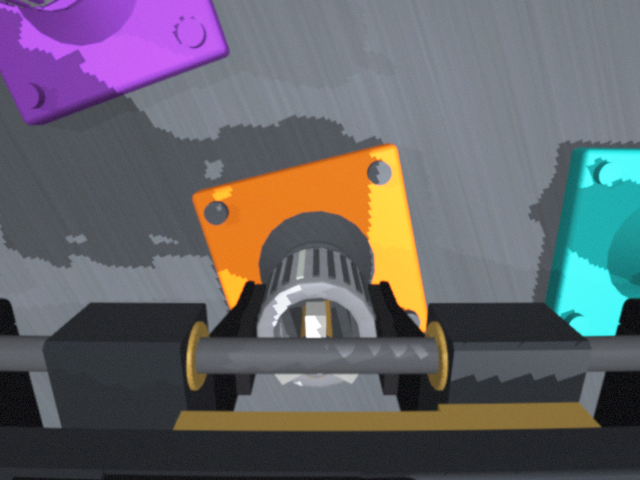

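Call:
servo_tool([
  [[0, 0, 0, 0, 0, 0.5], [0, 0, 0, 0, 0, 0.5], [0, 0, 0, 0, 0, 0.5], [0, 0, 0, 0, 0, 0.5], [0, 0, 0, 0, 0, 0.5], [0, 0, 0, 0, 0, 0.5], [0, 0, 0, 0, 0, 0.5], [0, 0, 0, 0, 0, 0]],
])

```text
time_s: 6.7
eef_pos: [0.5809, -0.2074, 0.0749]
tool_rot: [[0.679, 0.734, -0.003], [0.734, -0.679, 0.0], [-0.002, -0.002, -1.0]]
wrist_force: [-6.3, 1.2, 8.0]
width: 0.525
grip_force: 30.0
```

```bash
python3 -c "
from h import *
delta([.581,-.207,.072],[.388,.922]);print(monitor.observe()['ft_torque'])"
```

```text
t 6.7 pos [ 0.5809 -0.2074  0.0749] shift units [ 0.009 -0.003  0.073] q [-26.3  38.6  57.4  97.4 -35.6  64.4  -1.1] F [-6.3  1.2  8. ] w 0.525 g 30.0
turn units [-2.8000e-02 -8.0000e-03 -1.8321e+01]
[0.21190881 1.66685855 0.7420173 ]
```

Call:
servo_tool([
  [[0, 0, 0, 0, 0, 0.5], [0, 0, 0, 0, 0, 0.5], [0, 0, 0, 0, 0, 0.5], [0, 0, 0, 0, 0, 0.5], [0, 0, 0, 0, 0, 0.5], [0, 0, 0, 0, 0, 0.5]],
])

```text
time_s: 7.2
eef_pos: [0.581, -0.2068, 0.0748]
tool_rot: [[0.872, 0.489, -0.002], [0.489, -0.872, 0.001], [-0.001, -0.002, -1.0]]
wrist_force: [-7.9, 1.6, 6.3]
width: 0.511
grip_force: 30.0
```

```bash
python3 -c "
from h import *
delta([.581,-.207,.072],[.388,.922]);print(monitor.observe()['ft_torque'])"
```

```text
t 7.2 pos [ 0.581  -0.2068  0.0748] shift units [-0.001  0.004  0.071] q [-28.3  40.9  61.   97.5 -39.   65.7 -16.8] F [-7.9  1.6  6.3] w 0.511 g 30.0
turn units [-2.8000e-02 -1.6000e-02 -2.1314e+01]
[0.3311132  1.90013558 0.7664103 ]
```

The torque has levelled off at about 0.76 N m, so the pads are now slipping on a sleeve that has reached its end. I'll open, rise and check.

Call:
servo_tool([
  [[0, 0, 0, 0, 0, 0], [0, 0, 0, 0, 0, 0], [0, 0, 0, 0, 0, 0], [0, 0, 0, 0, 0, 0], [0, 0, -0.3, 0, 0, 0], [0, 0, -0.5, 0, 0, 0], [0, 0, -0.8, 0, 0, 0], [0, 0, -1, 0, 0, 0], [0, 0, -1, 0, 0, 0], [0, 0, 0, 0, 0, 0]],
], gripper=87)

```text
time_s: 8.03
eef_pos: [0.584, -0.2096, 0.2272]
tool_rot: [[0.872, 0.49, 0.009], [0.49, -0.872, -0.003], [0.007, 0.007, -1.0]]
wrist_force: [0.3, -1.4, -0.0]
width: 0.992
grip_force: 0.0
```

Run:
```python
from h import *
delta([.581,-.207,.2])
d=snap('wrist');w=world(d)
np.savez('w3.npz',w=w,c=d['color'])
R,_=cv2.Rodrigues(np.array(d['rvec'],float))
uv=cv2.projectPoints(np.array([[.581,-.207,.1]]),np.array(d['rvec'],float),np.array(d['tvec'],float),np.array(d['mtx']),np.array(d['distortion']))[0].ravel();print(uv)
u,v=np.clip(uv.astype(int),[80,60],[560,420])
cv2.imwrite('pics/w3.png',cv2.resize(d['color'][v-60:v+60,u-80:u+80,::-1],None,fx=5,fy=5,interpolation=cv2.INTER_CUBIC))
P=w.reshape(-1,3);q=P[np.hypot(P[:,0]-.581,P[:,1]+.207)<.05]
for z0,z1 in((.08,.089),(.094,.1),(.102,.11)):
    k=q[(q[:,2]>z0)&(q[:,2]<z1)]
    if len(k)>2: print(z0,len(k),cv2.minEnclosingCircle((k[:,:2]*1000).astype(np.float32)),k.mean(0).round(4),k[:,2].max())
```

```text
t 8.03 pos [ 0.584  -0.2096  0.2272] shift units [-0.038 -0.098  0.68 ] q [-32.5  33.1  69.2  88.7 -31.4  79.4 -21.5] F [ 0.3 -1.4 -0. ] w 0.992 g 0.0
[307.91766273 233.55712781]
0.08 1535 ((580.4169311523438, -208.44439697265625), 23.58722496032715) [ 0.5826 -0.2075  0.0847] 0.08892675411299542
0.094 502 ((580.405029296875, -208.4522705078125), 16.779766082763672) [ 0.5816 -0.2081  0.098 ] 0.09995308400117571
0.102 142 ((580.2759399414062, -208.46212768554688), 5.805356979370117) [ 0.5806 -0.2084  0.1031] 0.10562004259405894
```

View pics/w3.png

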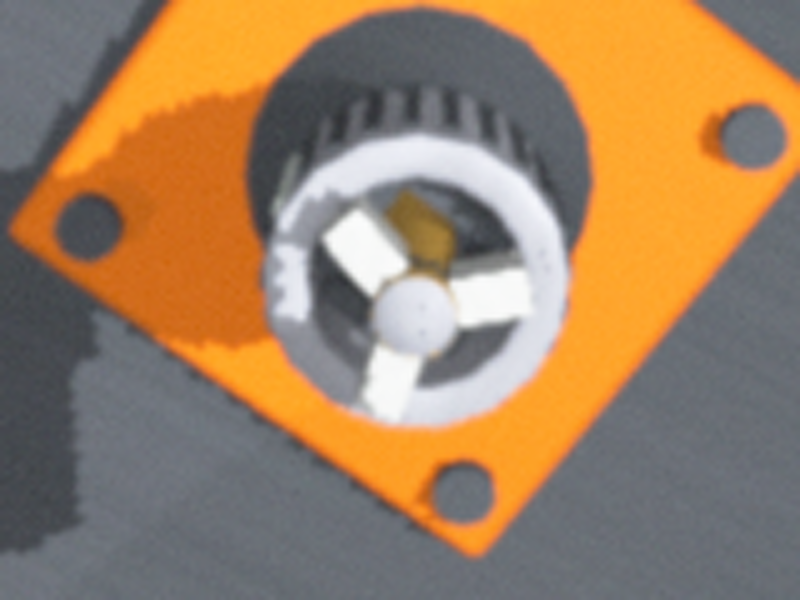

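All three white jaws (365,245), (490,295) and (390,380) touch the bit's point at (415,315). Their circle shrank by 4.45 mm, which puts the sleeve at about 1.35 rad. Next I'll unwind the wrist before going to the flap bar.

Call:
servo_tool([
  [[0, 0, 0, 0, 0, -1], [0, 0, 0, 0, 0, -1], [0, 0, 0, 0, 0, -1], [0, 0, 0, 0, 0, -1], [0, 0, 0, 0, 0, -1], [0, 0, 0, 0, 0, -1], [0, 0, 0, 0, 0, -1], [0, 0, 0, 0, 0, -1], [0, 0, 0, 0, 0, -1], [0, 0, 0, 0, 0, -1]],
])

```text
time_s: 8.92
eef_pos: [0.5816, -0.2072, 0.2187]
tool_rot: [[0.006, 1.0, -0.001], [1.0, -0.006, 0.0], [0.0, -0.001, -1.0]]
wrist_force: [-0.0, 0.4, -0.4]
width: 0.998
grip_force: 0.0
```

Call:
servo_tool([
  [[0, 0, 0, 0, 0, -1], [0, 0, 0, 0, 0, -1], [0, 0, 0, 0, 0, -1], [0, 0, 0, 0, 0, -1], [0, 0, 0, 0, 0, -1], [0, 0, 0, 0, 0, -1], [0, 0, 0, 0, 0, -1], [0, 0, 0, 0, 0, -1], [0, 0, 0, 0, 0, -1], [0, 0, 0, 0, 0, -1]],
])

```text
time_s: 9.75
eef_pos: [0.5816, -0.2073, 0.2186]
tool_rot: [[-0.863, 0.505, -0.001], [0.505, 0.863, 0.0], [0.001, -0.0, -1.0]]
wrist_force: [0.7, 0.4, 0.1]
width: 1.001
grip_force: 0.0
```

Run:
```python
from h import *
delta([.516,.1205,.227],[-.149,.989])
```

```text
t 9.75 pos [ 0.5816 -0.2073  0.2186] shift units [ 5.556  6.243 -0.207] q [-17.7  22.6  43.2  88.7 -15.8  75.   87. ] F [0.7 0.4 0.1] w 1.001 g 0.0
turn units [-0.    -0.007 -6.487]
```

Call:
servo_tool([
  [[0.6, 0.68, 0, 0, 0, 0], [0.6, 0.68, 0, 0, 0, 0], [0.6, 0.68, 0, 0, 0, 0], [0.6, 0.68, 0, 0, 0, 0], [0.6, 0.68, 0, 0, 0, 0], [0.6, 0.68, 0, 0, 0, 0], [0.6, 0.68, 0, 0, 0, 0], [0.6, 0.68, 0, 0, 0, 0], [0.6, 0.68, 0, 0, 0, 0]],
])

```text
time_s: 10.5
eef_pos: [0.5201, 0.1149, 0.2189]
tool_rot: [[-0.86, 0.51, -0.0], [0.51, 0.86, 0.0], [0.0, 0.0, -1.0]]
wrist_force: [-0.2, -0.3, -0.1]
width: 0.997
grip_force: 0.0
```

Call:
servo_tool([
  [[0, 0, 0, 0, 0, -0.95], [0, 0, 0, 0, 0, -0.95], [0, 0, 0, 0, 0, -0.95], [0, 0, 0, 0, 0, -0.95], [0, 0, 0, 0, 0, -0.95], [0, 0, 0, 0, 0, -0.95], [0, 0, 0, 0, 0, -0.8], [0, 0, 0, 0, 0, 0]],
])

```text
time_s: 11.17
eef_pos: [0.5207, 0.1132, 0.2187]
tool_rot: [[-0.989, -0.149, -0.0], [-0.149, 0.989, -0.0], [0.0, -0.0, -1.0]]
wrist_force: [0.5, 0.6, 0.0]
width: 1.0
grip_force: 0.0
```

Run:
```python
from h import *
delta([.516,.1205,.117],[-.149,.989])
d=snap('wrist','w4.png');w=world(d);c=d['color']
h=cv2.cvtColor(c,cv2.COLOR_RGB2HSV)
m=(h[...,1]<40)&(h[...,2]>150)&(w[...,2]>.1)&(w[...,2]<.14)&(abs(w[...,0]-.516)<.07)&(w[...,1]>.08)&(w[...,1]<.2)
p=w[m];e=np.array([-.149,.989]);s=p[:,:2]@e;b=p[s<np.percentile(s,1)+.013]
f=cv2.fitLine((b[:,:2]*1000).astype(np.float32),cv2.DIST_HUBER,0,.01,.01).ravel()
print(len(p),len(b),f,cv2.minAreaRect((b[:,:2]*1000).astype(np.float32)),np.percentile(b[:,2],[2,50,98]))
```

```text
t 11.17 pos [0.5207 0.1132 0.2187] shift units [0.088 0.199 2.543] q [-45.6   8.3  31.5 101.   -4.6  72.   85.5] F [0.5 0.6 0. ] w 1.0 g 0.0
turn units [-0.001 -0.004  0.001]
3334 2296 [9.8924446e-01 1.4627153e-01 5.1140189e+02 1.1779569e+02] ((513.65283203125, 119.63798522949219), (96.319580078125, 13.467124938964844), 8.57084846496582) [0.11725481 0.12067108 0.12247559]
```

Call:
servo_tool([
  [[0.14, 0.18, 0, 0, 0, 0], [0, 0, 0, 0, 0, 0], [0, 0, 0, 0, 0, 0], [0, 0, 0, 0, 0, 0], [0, 0, 0.5, 0, 0, 0], [0, 0, 0.5, 0, 0, 0], [0, 0, 0, 0, 0, 0]],
], gripper=28)

```text
time_s: 11.8
eef_pos: [0.5127, 0.1193, 0.1757]
tool_rot: [[-0.989, -0.145, -0.004], [-0.145, 0.989, -0.002], [0.005, -0.001, -1.0]]
wrist_force: [-0.9, -0.1, -0.9]
width: 0.552
grip_force: 0.0
```

Run:
```python
from h import *
delta([.514,.1195,.117],[-.149,.989])
```

```text
t 11.8 pos [0.5127 0.1193 0.1757] shift units [-0.04   0.002  1.468] q [-45.9   9.9  30.9 104.8  -5.5  67.   85.1] F [-0.9 -0.1 -0.9] w 0.552 g 0.0
turn units [-0.013 -0.043 -0.041]
```

Call:
servo_tool([
  [[0, 0, 0, 0, 0, 0], [0, 0, 0, 0, 0, 0], [0, 0, 0, 0, 0, 0], [0, 0, 0, 0, 0, 0], [0, 0, 0.35, 0, 0, 0], [0, 0, 0.35, 0, 0, 0], [0, 0, 0.35, 0, 0, 0], [0, 0, 0.35, 0, 0, 0], [0, 0, 0, 0, 0, 0]],
])

```text
time_s: 12.55
eef_pos: [0.5133, 0.1196, 0.1211]
tool_rot: [[-0.989, -0.145, -0.003], [-0.145, 0.989, -0.001], [0.003, -0.001, -1.0]]
wrist_force: [-0.7, 0.1, -0.3]
width: 0.318
grip_force: 0.0
```

Call:
servo_tool([
  [[0, 0, 0, 0, 0, 0], [0, 0, 0, 0, 0, 0], [0, 0, 0, 0, 0, 0], [0, 0, 0, 0, 0, 0], [0, 0, 0, 0, 0, 0]],
], gripper=0)

```text
time_s: 12.97
eef_pos: [0.5149, 0.1203, 0.1236]
tool_rot: [[-0.989, -0.145, 0.001], [-0.145, 0.989, 0.001], [-0.001, 0.001, -1.0]]
wrist_force: [0.8, 1.3, 0.8]
width: 0.098
grip_force: 30.0
```

Run:
```python
from h import *
delta([.514,.1195,.117],[-.149,.989])
```

```text
t 12.97 pos [0.5149 0.1203 0.1236] shift units [ 0.024 -0.016  0.165] q [-45.   13.5  30.5 107.9  -7.9  60.5  87. ] F [0.8 1.3 0.8] w 0.098 g 30.0
turn units [ 0.008  0.014 -0.034]
```

The bar is gripped (opening about 9 mm). I'll lead it round the hinge arc.

Call:
servo_tool([
  [[0, 0.12, -0.46, 0, 0, 0], [0, 0.17, -0.44, 0, 0, 0], [0, 0.23, -0.42, 0, 0, 0], [0, 0.28, -0.38, 0, 0, 0], [0, 0.32, -0.35, 0, 0, 0], [0, 0, 0, 0, 0, 0]],
])

```text
time_s: 13.47
eef_pos: [0.5083, 0.1642, 0.2079]
tool_rot: [[-0.989, -0.146, 0.002], [-0.146, 0.989, -0.001], [-0.002, -0.001, -1.0]]
wrist_force: [-3.2, -8.5, 8.5]
width: 0.099
grip_force: 30.0
```

```bash
cat > arc.py <<'E'
from h import *
import sys
e=np.array([-.147,.989,0]);off=np.array([0,0,.006]);H=np.array([.5149,.1203,0])+.1493*e;H[2]=.089
s=monitor.observe();r=np.array(s['eef_pos'])-off-H;print('theta',np.arctan2(r[2],-r@e),'rad',np.hypot(r[2],r@e))
th=float(sys.argv[1]);delta(H+off+.152*(np.array([0,0,np.sin(th)])-np.cos(th)*e),e[:2])
E
python3 arc.py .94;  python3 arc.py 1.19
```

```text
theta 0.8223324962676412 rad 0.15406867236954858
t 13.47 pos [0.5083 0.1642 0.2079] shift units [-0.001  0.38  -0.247] q [-49.4   8.9  29.5 101.6  -4.5  70.6  79.6] F [-3.2 -8.5  8.5] w 0.099 g 30.0
turn units [-0.01   0.015 -0.012]
theta 0.8223324962676412 rad 0.15406867236954858
t 13.47 pos [0.5083 0.1642 0.2079] shift units [-1.000e-03  1.209e+00 -7.070e-01] q [-49.4   8.9  29.5 101.6  -4.5  70.6  79.6] F [-3.2 -8.5  8.5] w 0.099 g 30.0
turn units [-0.01   0.015 -0.012]
```

Call:
servo_tool([
  [[0, 0.38, -0.26, 0, 0, 0], [0, 0.4, -0.25, 0, 0, 0], [0, 0.43, -0.2, 0, 0, 0], [0, 0.45, -0.15, 0, 0, 0], [0, 0, 0, 0, 0, 0]],
])

```text
time_s: 13.88
eef_pos: [0.4986, 0.2319, 0.2434]
tool_rot: [[-0.989, -0.147, 0.003], [-0.147, 0.989, 0.002], [-0.003, 0.001, -1.0]]
wrist_force: [-10.6, -6.6, 27.7]
width: 0.104
grip_force: 30.0
```

```bash
python3 arc.py 1.5;  python3 arc.py 1.7
```

```text
theta 1.329376990322353 rad 0.15280703838008933
t 13.88 pos [0.4986 0.2319 0.2434] shift units [ 0.007  0.645 -0.08 ] q [-53.7   9.4  27.   96.6  -4.4  74.9  72.6] F [-10.6  -6.6  27.7] w 0.104 g 30.0
turn units [0.014 0.03  0.001]
theta 1.329376990322353 rad 0.15280703838008933
t 13.88 pos [0.4986 0.2319 0.2434] shift units [ 0.007  1.403 -0.057] q [-53.7   9.4  27.   96.6  -4.4  74.9  72.6] F [-10.6  -6.6  27.7] w 0.104 g 30.0
turn units [0.014 0.03  0.001]
```

Call:
servo_tool([
  [[0, 0.35, -0.14, 0, 0, 0], [0, 0.35, -0.04, 0, 0, 0], [0, 0.35, 0.0, 0, 0, 0], [0, 0.35, 0.03, 0, 0, 0], [0, 0, 0, 0, 0, 0]],
])

```text
time_s: 14.3
eef_pos: [0.4898, 0.289, 0.2456]
tool_rot: [[-0.989, -0.149, 0.002], [-0.149, 0.989, 0.002], [-0.002, 0.002, -1.0]]
wrist_force: [0.3, 2.8, 6.4]
width: 0.102
grip_force: 30.0
```

```bash
python3 arc.py 1.7
```

```text
theta 1.7109783023755647 rad 0.15208571283258263
t 14.3 pos [0.4898 0.289  0.2456] shift units [-0.    -0.042 -0.004] q [-56.7  11.8  25.   93.5  -5.2  75.6  67.7] F [0.3 2.8 6.4] w 0.102 g 30.0
turn units [0.016 0.02  0.02 ]
```

Call:
servo_tool([
  [[0, 0, 0, 0, 0, 0], [0, 0, 0, 0, 0, 0], [0, 0, 0, 0, 0, 0], [0, 0, 0, 0, 0, 0], [0, 0, -0.4, 0, 0, 0], [0, 0, -0.6, 0, 0, 0], [0, 0, -0.7, 0, 0, 0], [0, 0, 0, 0, 0, 0]],
], gripper=32)

```text
time_s: 14.97
eef_pos: [0.4915, 0.2853, 0.3182]
tool_rot: [[-0.99, -0.144, 0.005], [-0.144, 0.99, 0.004], [-0.005, 0.003, -1.0]]
wrist_force: [0.4, 0.2, 0.7]
width: 0.364
grip_force: 0.0
```

Run:
```python
from h import *
delta([.5015,.2124,.3],[-.149,.989])
s=monitor.observe();R=np.array(s['tool_rot']);p0=np.array(s['eef_pos'])
for n in('side','top'):
    d=snap(n,n+'5.png');w=world(d).reshape(-1,3);np.savez(n+'5.npz',w=w,c=d['color'])
    q=(w-p0)@R
    q=q[(abs(q[:,0])<.15)&(abs(q[:,1])<.15)&(q[:,2]<.03)&(q[:,2]>-.3)&(np.linalg.norm(q,axis=1)<.3)]
    for z in np.arange(-.29,.03,.02):
        k=q[(q[:,2]>=z)&(q[:,2]<z+.02)]
        if len(k)>5: print(n,round(z,2),len(k),'x',np.percentile(k[:,0],[1,99]).round(3),'y',np.percentile(k[:,1],[1,99]).round(3))
```

```text
t 14.97 pos [0.4915 0.2853 0.3182] shift units [ 0.019 -1.842  0.449] q [-56.8   9.8  25.6  87.   -4.3  83.7  67.2] F [0.4 0.2 0.7] w 0.364 g 0.0
turn units [ 0.032  0.052 -0.044]
side -0.21 391 x [-0.026  0.042] y [-0.043  0.014]
side -0.19 389 x [-0.033  0.042] y [-0.043  0.015]
side -0.17 602 x [-0.036  0.038] y [-0.05   0.018]
side -0.15 392 x [-0.032  0.038] y [-0.052  0.015]
side -0.13 436 x [-0.023  0.026] y [-0.052  0.017]
side -0.11 1027 x [-0.035  0.036] y [-0.096  0.093]
side -0.09 794 x [-0.033  0.038] y [-0.095  0.089]
side -0.07 611 x [-0.036  0.038] y [-0.089  0.084]
side -0.05 85 x [0.    0.013] y [-0.04   0.035]
side -0.03 182 x [-0.011  0.011] y [-0.031  0.029]
side -0.01 191 x [-0.011  0.01 ] y [-0.027  0.028]
side 0.01 73 x [-0.011  0.01 ] y [-0.027  0.025]
top -0.29 11 x [-0.001  0.018] y [-0.059 -0.051]
top -0.25 35 x [-0.025 -0.002] y [-0.041 -0.033]
top -0.23 75 x [-0.03   0.006] y [-0.041 -0.028]
top -0.21 153 x [-0.036  0.014] y [-0.043 -0.022]
top -0.19 67 x [-0.032  0.018] y [-0.043 -0.03 ]
top -0.17 58 x [-0.037  0.035] y [-0.05 -0.03]
top -0.15 600 x [-0.037  0.036] y [-0.05  -0.028]
top -0.13 77 x [-0.022  0.022] y [-0.051 -0.047]
top -0.11 998 x [-0.036  0.035] y [-0.095 -0.049]
top -0.09 389 x [-0.037  0.037] y [-0.095 -0.023]
top -0.07 87 x [-0.036  0.037] y [-0.082 -0.023]
```

View pics/side5.png

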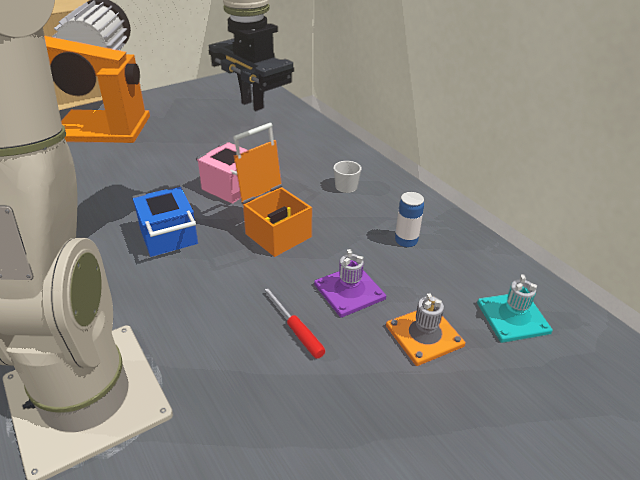

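The side view shows the orange flap standing open at (258,160), with the black grip of the gauge visible in the box at (280,214). The gripper body reaches ±95 mm along the closing axis, so the open flap, 57 mm from the plate, would foul a vertical grasp. I'll measure the body profile and look into the box.

Call:
servo_tool([
  [[0, -0.6, 0, 0, 0, 0], [0, -0.7, 0, 0, 0, 0], [0, -0.55, 0, 0, 0, 0], [0, 0, 0, 0, 0, 0], [0, 0, 0, 0, 0, 0]],
])

```text
time_s: 15.48
eef_pos: [0.5007, 0.2105, 0.3124]
tool_rot: [[-0.99, -0.143, -0.001], [-0.143, 0.99, -0.0], [0.001, -0.0, -1.0]]
wrist_force: [-0.3, 0.8, -0.2]
width: 0.368
grip_force: 0.0
```

Run:
```python
from h import *
W=np.load('side5.npz');w=W['w']
p0=np.array([0.4915,0.2853,0.3182]);R=np.array([[-0.99,-0.144,0.005],[-0.144,0.99,0.004],[-0.005,0.003,-1.0]])
q=(w-p0)@R;q=q[(abs(q[:,0])<.06)&(abs(q[:,1])<.11)]
for z in np.arange(-.13,-.04,.006):
    k=q[(q[:,2]>=z)&(q[:,2]<z+.006)]
    if len(k)>5: print(round(z,3),len(k),'y',k[:,1].min().round(3),k[:,1].max().round(3))
delta([.5015,.2124,.3],[-.149,.989])
d=snap('wrist','w6.png');w=world(d);c=d['color'];np.savez('w6.npz',w=w,c=c)
h=cv2.cvtColor(c,cv2.COLOR_RGB2HSV).astype(int)
near=(np.hypot(w[...,0]-.5015,w[...,1]-.2124)<.048)
blk=near&(h[...,2]<70)&(w[...,2]>.062)&(w[...,2]<.08)
yel=near&(h[...,0]>22)&(h[...,0]<35)&(h[...,1]>120)&(w[...,2]>.05)&(w[...,2]<.08)
for n,m in(('blk',blk),('yel',yel),('both',blk|yel)):
    p=w[m]
    if len(p)>5: print(n,len(p),cv2.minAreaRect((p[:,:2]*1000).astype(np.float32)),p.mean(0).round(4),np.percentile(p[:,2],[2,50,98]).round(4))
# box rim
o=(h[...,0]>8)&(h[...,0]<22)&(h[...,1]>150)&(w[...,2]>.079)&(w[...,2]<.09)&(np.hypot(w[...,0]-.5,w[...,1]-.21)<.09)
p=w[o];print('rim',len(p),cv2.minAreaRect((p[:,:2]*1000).astype(np.float32)))
e=np.array([-.147,.989]);n_=(w[...,:2]-[.5015,.2124])@e
f=(n_>.05)&(n_<.12)&(abs((w[...,:2]-[.5015,.2124])@np.array([.989,.147]))<.05)&(w[...,2]>.1)&(w[...,2]<.19)
print('flap slope', f.sum(), np.polyfit(w[...,2][f]-.089,n_[f],1) if f.sum()>20 else '')
```

```text
-0.13 127 y -0.055 0.016
-0.124 128 y -0.052 0.019
-0.118 133 y -0.053 0.019
-0.112 129 y -0.053 0.019
-0.106 125 y -0.052 0.017
-0.1 621 y -0.098 0.097
-0.094 278 y -0.099 0.098
-0.088 199 y -0.097 0.091
-0.082 267 y -0.095 0.092
-0.076 252 y -0.09 0.087
-0.07 288 y -0.089 0.088
-0.064 207 y -0.089 0.086
-0.058 108 y -0.09 0.089
-0.052 16 y -0.084 0.083
-0.046 19 y -0.033 0.035
t 15.48 pos [0.5007 0.2105 0.3124] shift units [-0.026  0.045  0.309] q [-53.    6.7  28.1  91.   -3.2  83.1  73.5] F [-0.3  0.8 -0.2] w 0.368 g 0.0
turn units [-0.002 -0.012 -0.062]
blk 165 ((498.71514892578125, 207.97752380371094), (49.50349426269531, 10.746878623962402), 8.433411598205566) [0.4979 0.2103 0.0698] [0.0679 0.0699 0.0716]
yel 125 ((498.738037109375, 207.55503845214844), (69.59860229492188, 7.01816987991333), 7.2640700340271) [0.4919 0.2069 0.0635] [0.0526 0.064  0.0667]
both 290 ((498.7045593261719, 207.9759521484375), (69.62870788574219, 10.746878623962402), 8.43341064453125) [0.4953 0.2088 0.0671] [0.0574 0.0688 0.0713]
rim 1618 ((499.76788330078125, 209.48849487304688), (110.4808120727539, 110.35037231445312), 8.645914077758789)
flap slope 4687 [0.13175511 0.05178233]
```

View pics/w6.png

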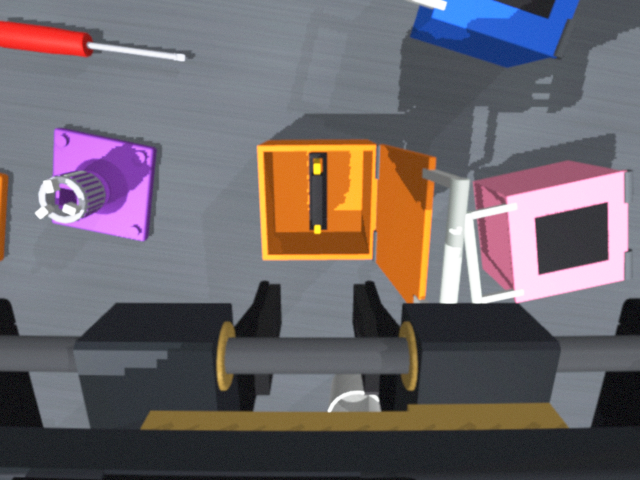

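The wrist view shows the gauge's black grip at (318,195) with yellow ends mid-box, and the flap leaning at (405,225) with θ≈1.70. First I'll push the flap to its stop with the fingers so the body has room. Then I'll grasp with a small tilt (about 13°) away from the flap.

Call:
servo_tool([
  [[0, 0, 0.6, 0, 0, 0], [0, 0, 0.7, 0, 0, 0], [0, 0, 0.7, 0, 0, 0], [0, 0, 0.7, 0, 0, 0], [0, 0, 0, 0, 0, 0], [0, 0.5, 0, 0, 0, 0], [0, 0.4, 0, 0, 0, 0], [0, 0.3, 0, 0, 0, 0], [0, 0.2, 0, 0, 0, 0], [0, 0, 0, 0, 0, 0]],
])

```text
time_s: 16.37
eef_pos: [0.4923, 0.2694, 0.2057]
tool_rot: [[-0.989, -0.148, 0.0], [-0.148, 0.989, 0.0], [-0.0, 0.0, -1.0]]
wrist_force: [0.1, -0.9, 0.2]
width: 0.368
grip_force: 0.0
```

```bash
cat > box.py <<'E'
from h import *
e=np.array([-.147,.989]);C=np.array([.501,.2105])
s=monitor.observe();print('box x',((np.array(s['eef_pos'])[:2]-C)@e).round(4))
E
python3 -c "
import box
box.delta([.501,.2105,.3],box.e)"
```

```text
box x 0.0596
t 16.37 pos [0.4923 0.2694 0.2057] shift units [ 2.000e-03 -1.488e+00 -2.359e+00] q [-55.6  12.6  25.7  97.7  -5.7  71.   69.9] F [ 0.1 -0.9  0.2] w 0.368 g 0.0
turn units [0.003 0.003 0.008]
```

Call:
servo_tool([
  [[0, 0.1, 0, 0, 0, 0], [0, 0.1, 0, 0, 0, 0], [0, 0, 0, 0, 0, 0]],
])

```text
time_s: 16.62
eef_pos: [0.4917, 0.2753, 0.2054]
tool_rot: [[-0.989, -0.145, 0.0], [-0.145, 0.989, 0.0], [-0.0, 0.0, -1.0]]
wrist_force: [0.5, -0.6, 0.1]
width: 0.368
grip_force: 0.3
```

Run:
```python
import box
from box import *
delta([.501,.2105,.3],e)
d=snap('side');w=world(d);C2=np.array([.501,.2105]);n=(w[...,:2]-C2)@e
f=(n>.045)&(n<.12)&(abs((w[...,:2]-C2)@np.array([.989,.147]))<.05)&(w[...,2]>.1)&(w[...,2]<.16)
print(f.sum(),np.polyfit(w[...,2][f]-.089,n[f],1))
```

```text
box x 0.0655
t 16.62 pos [0.4917 0.2753 0.2054] shift units [ 0.004 -1.637 -2.365] q [-55.9  12.9  25.5  97.4  -5.8  71.   69.3] F [ 0.5 -0.6  0.1] w 0.368 g 0.3
turn units [ 0.     0.003 -0.021]
1028 [0.35702662 0.0563221 ]
```

Call:
servo_tool([
  [[0, -0.8, 0, 0, 0, 0], [0, -0.86, 0, 0, 0, 0], [0, 0, 0, -0.75, 0, 0], [0, 0, 0, -0.75, 0, 0], [0, 0, 0, -0.67, 0, 0], [0, 0, 0, 0, 0, 0], [0, 0, 0, 0, 0, 0]],
], gripper=44)

```text
time_s: 17.25
eef_pos: [0.5015, 0.2087, 0.2054]
tool_rot: [[-0.99, -0.139, -0.032], [-0.143, 0.965, 0.222], [-0.0, 0.224, -0.975]]
wrist_force: [0.2, 0.2, 0.7]
width: 0.506
grip_force: 0.0
```

Run:
```python
import box
from box import *
delta([.4997,.2093,.125],e)
delta([.4997,.2093,.073],e)
```

```text
box x -0.0019
t 17.25 pos [0.5015 0.2087 0.2054] shift units [ 0.041 -0.429  1.964] q [-45.8   8.8  28.8 103.  -18.4  68.2  87.6] F [0.2 0.2 0.7] w 0.506 g 0.0
turn units [ 2.158  0.005 -0.039]
t 17.25 pos [0.5015 0.2087 0.2054] shift units [ 0.041 -0.72   3.231] q [-45.8   8.8  28.8 103.  -18.4  68.2  87.6] F [0.2 0.2 0.7] w 0.506 g 0.0
turn units [ 2.158  0.005 -0.039]
```

Call:
servo_tool([
  [[0.04, -0.09, 0.4, 0, 0, 0], [0, -0.09, 0.4, 0, 0, 0], [0, -0.09, 0.4, 0, 0, 0], [0, -0.09, 0.4, 0, 0, 0], [0, -0.08, 0.36, 0, 0, 0], [0, 0, 0, 0, 0, 0], [0, 0, 0, 0, 0, 0]],
])

```text
time_s: 17.83
eef_pos: [0.4989, 0.2109, 0.1247]
tool_rot: [[-0.989, -0.143, -0.034], [-0.147, 0.964, 0.221], [0.001, 0.224, -0.975]]
wrist_force: [-0.1, -0.2, 0.6]
width: 0.508
grip_force: 0.0
```

Run:
```python
import box
from box import *
delta([.4997,.2093,.073],e)
```

```text
box x 0.0007
t 17.83 pos [0.4989 0.2109 0.1247] shift units [-0.016 -0.331  1.249] q [-44.6  13.9  27.9 108.1 -22.5  59.5  92.4] F [-0.1 -0.2  0.6] w 0.508 g 0.0
turn units [ 2.155e+00 -1.300e-02  1.000e-03]
```

Call:
servo_tool([
  [[-0.02, -0.1, 0.3, 0, 0, 0], [0, -0.09, 0.3, 0, 0, 0], [0, -0.07, 0.3, 0, 0, 0], [0, -0.07, 0.33, 0, 0, 0], [0, 0, 0, 0, 0, 0], [0, 0, 0, 0, 0, 0]],
])

```text
time_s: 18.33
eef_pos: [0.4999, 0.2079, 0.0729]
tool_rot: [[-0.989, -0.141, -0.035], [-0.145, 0.964, 0.222], [0.002, 0.225, -0.974]]
wrist_force: [0.4, -0.4, 0.7]
width: 0.509
grip_force: 0.0
```

Run:
```python
import box
from box import *
delta([.4997,.2093,.073],e)
```

```text
box x -0.0024
t 18.33 pos [0.4999 0.2079 0.0729] shift units [0.001 0.034 0.005] q [-43.   18.2  26.9 110.4 -26.1  54.2  96.5] F [ 0.4 -0.4  0.7] w 0.509 g 0.0
turn units [ 2.162 -0.017 -0.021]
```

Call:
servo_tool([
  [[0, 0.03, 0, 0, 0, 0], [0, 0, 0, 0, 0, 0], [0, 0, 0, 0, 0, 0], [0, 0, 0, 0, 0, 0], [0, 0, 0, 0, 0, 0], [0, 0, 0, 0, 0, 0], [0, 0, 0, 0, 0, 0], [0, 0, 0, 0, 0, 0]],
], gripper=0)

```text
time_s: 19.0
eef_pos: [0.5006, 0.2091, 0.0745]
tool_rot: [[-0.989, -0.141, -0.032], [-0.145, 0.964, 0.223], [-0.0, 0.225, -0.974]]
wrist_force: [0.1, -2.1, 4.0]
width: 0.148
grip_force: 28.1
```

Run:
```python
import box
from box import *
delta([.4997,.2093,.073],e)
```

```text
box x -0.0014
t 19.0 pos [0.5006 0.2091 0.0745] shift units [0.022 0.    0.039] q [-43.1  18.1  26.9 110.3 -26.1  54.2  96.4] F [ 0.1 -2.1  4. ] w 0.148 g 28.1
turn units [ 2.169  0.006 -0.02 ]
```

Call:
servo_tool([
  [[0, 0.05, -0.2, 0, 0, 0], [0, 0.05, -0.2, 0, 0, 0], [0, 0.05, -0.2, 0, 0, 0], [0, 0.05, -0.2, 0, 0, 0], [0, 0, 0, 0, 0, 0]],
])

```text
time_s: 19.42
eef_pos: [0.5013, 0.2113, 0.1097]
tool_rot: [[-0.989, -0.143, -0.03], [-0.146, 0.963, 0.225], [-0.003, 0.227, -0.974]]
wrist_force: [0.3, 0.4, -2.4]
width: 0.123
grip_force: 30.0
```

Run:
```python
import box
from box import *
delta([.4997,.2093,.2],e)
```

```text
box x 0.0007
t 19.42 pos [0.5013 0.2113 0.1097] shift units [ 0.04   0.472 -2.207] q [-44.2  15.2  27.7 108.8 -23.8  57.7  93.8] F [ 0.3  0.4 -2.4] w 0.123 g 30.0
turn units [ 2.191  0.031 -0.009]
```

Call:
servo_tool([
  [[0, 0.09, -0.4, 0, 0, 0], [0, 0.09, -0.4, 0, 0, 0], [0, 0.09, -0.4, 0, 0, 0], [0, 0.09, -0.4, 0, 0, 0], [0, 0.09, -0.4, 0, 0, 0], [0, 0.09, -0.4, 0, 0, 0], [0, 0.09, -0.4, 0, 0, 0], [0, 0.07, -0.3, 0, 0, 0], [0, 0, 0, 0, 0, 0], [0, 0, 0, 0, 0, 0]],
])

```text
time_s: 20.25
eef_pos: [0.5005, 0.2097, 0.2346]
tool_rot: [[-0.989, -0.142, -0.032], [-0.146, 0.964, 0.224], [-0.001, 0.226, -0.974]]
wrist_force: [0.6, 0.2, -1.5]
width: 0.124
grip_force: 30.0
```

Run:
```python
import box
from box import *
delta([.518,.10,.235],e)
d=snap('side','side7.png');w=world(d);c=d['color']
h=cv2.cvtColor(c,cv2.COLOR_RGB2HSV).astype(int)
s=monitor.observe();p0=np.array(s['eef_pos'])
m=(h[...,0]>22)&(h[...,0]<36)&(h[...,1]>110)&(np.linalg.norm(w-p0,axis=-1)<.1)
p=w[m];q=(p-p0)@np.array(s['tool_rot']);print(len(p),np.percentile(q,[2,50,98],axis=0).round(4))
g=p-p.mean(0);n=np.linalg.svd(g)[2][2];print('normal',n.round(3),'tool y',np.array(s['tool_rot'])[:,1].round(3),'zmin',np.percentile(p[:,2],1))
u,v=[int(x) for x in np.argwhere(m).mean(0)[::-1]];print(u,v)
cv2.imwrite('pics/side7c.png',cv2.resize(c[max(0,v-80):v+80,max(0,u-100):u+100,::-1],None,fx=3,fy=3))
```

```text
box x -0.0007
t 20.25 pos [0.5005 0.2097 0.2346] shift units [-0.033 -2.704 -0.639] q [-46.4   7.3  29.1 100.9 -17.4  71.3  86.3] F [ 0.6  0.2 -1.5] w 0.124 g 30.0
turn units [ 2.177  0.01  -0.011]
182 [[-0.0361 -0.003   0.0093]
 [-0.0183 -0.0003  0.0481]
 [ 0.0337  0.0029  0.0679]]
normal [ 0.141 -0.966 -0.216] tool y [-0.142  0.964  0.225] zmin 0.16722514656612675
275 163
```

View pics/side7c.png

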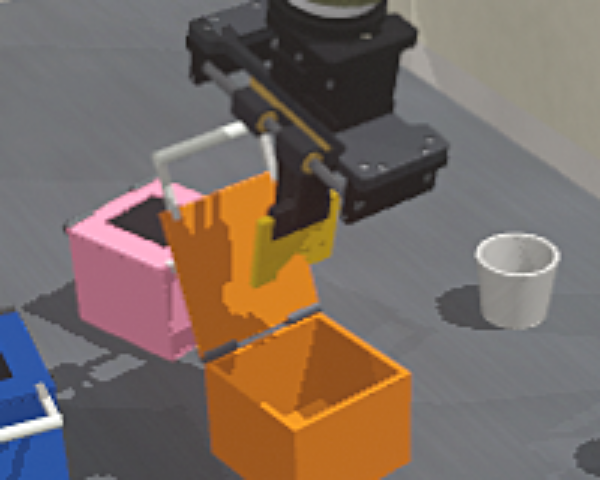

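The crop shows the yellow plate held by its black grip at (290,240), clear of the box with the flap standing open. The plate's normal matches the tool's y axis, so levelling the tool will make it upright. I'll move away from the flap, level, and carry it to the bit.

Call:
servo_tool([
  [[0, -0.45, -0.1, 0, 0, 0], [0, -0.6, -0.14, 0, 0, 0], [0, -0.6, -0.14, 0, 0, 0], [0, -0.6, -0.14, 0, 0, 0], [0, -0.45, -0.1, 0, 0, 0], [0, 0, 0, 0.55, 0, 0], [0, 0, 0, 0.55, 0, 0], [0, 0, 0, 0.55, 0, 0], [0, 0, 0, 0.52, 0, 0], [0, 0, 0, 0, 0, 0]],
])

```text
time_s: 21.13
eef_pos: [0.5156, 0.1021, 0.2329]
tool_rot: [[-0.989, -0.15, -0.001], [-0.15, 0.989, -0.003], [0.002, -0.002, -1.0]]
wrist_force: [0.7, 1.2, -1.5]
width: 0.121
grip_force: 30.0
```

Run:
```python
import box
from box import *
delta([.581,-.207,.235],e)
```

```text
box x -0.1094
t 21.13 pos [0.5156 0.1021 0.2329] shift units [-0.461 -7.884 -0.036] q [-45.4   6.7  31.7 100.8  -3.5  73.6  85.8] F [ 0.7  1.2 -1.5] w 0.121 g 30.0
turn units [-0.022 -0.018  0.024]
```

Call:
servo_tool([
  [[-0.03, -0.4, 0, 0, 0, 0], [-0.03, -0.6, 0, 0, 0, 0], [-0.04, -0.7, 0, 0, 0, 0], [-0.04, -0.7, 0, 0, 0, 0], [-0.04, -0.7, 0, 0, 0, 0], [-0.04, -0.7, 0, 0, 0, 0], [-0.04, -0.7, 0, 0, 0, 0], [-0.04, -0.6, 0, 0, 0, 0], [-0.03, -0.4, 0, 0, 0, 0], [0, 0, 0, 0, 0, 0]],
])

```text
time_s: 21.97
eef_pos: [0.5609, -0.1208, 0.2334]
tool_rot: [[-0.99, -0.139, -0.001], [-0.139, 0.99, -0.0], [0.001, -0.0, -1.0]]
wrist_force: [0.4, -0.7, -0.9]
width: 0.123
grip_force: 30.0
```

Run:
```python
import box
from box import *
delta([.581,-.207,.235],e)
```

```text
box x -0.3364
t 21.97 pos [ 0.5609 -0.1208  0.2334] shift units [-0.198 -2.205 -0.041] q [-27.   14.8  41.2  94.3 -10.   74.7 114. ] F [ 0.4 -0.7 -0.9] w 0.123 g 30.0
turn units [-0.002 -0.005 -0.073]
```

Call:
servo_tool([
  [[-0.04, -0.4, 0, 0, 0, 0], [-0.05, -0.55, 0, 0, 0, 0], [-0.05, -0.55, 0, 0, 0, 0], [-0.03, -0.4, 0, 0, 0, 0], [-0.03, -0.3, 0, 0, 0, 0], [0, 0, 0, 0, 0, 0], [0, 0, 0, 0, 0, 0]],
])

```text
time_s: 22.55
eef_pos: [0.582, -0.2017, 0.2336]
tool_rot: [[-0.99, -0.144, -0.001], [-0.144, 0.99, 0.001], [0.001, 0.001, -1.0]]
wrist_force: [-0.4, 0.3, -1.3]
width: 0.123
grip_force: 30.0
```

```bash
cat > chk.py <<'E'
from h import *
delta([.581,-.207,.189],[-.147,.989])
s=monitor.observe();p0=np.array(s['eef_pos']);R=np.array(s['tool_rot'])
for n in('side','top','wrist'):
    d=snap(n);w=world(d);c=d['color'];h=cv2.cvtColor(c,cv2.COLOR_RGB2HSV).astype(int)
    q=(w-p0)@R
    m=(h[...,0]>22)&(h[...,0]<36)&(h[...,1]>110)&(abs(q[...,0])<.05)&(abs(q[...,1])<.02)&(q[...,2]<.1)&(w[...,2]>.1085)
    if m.sum()>20:
        p=w[m];k=q[m];nn=np.linalg.svd(p-p.mean(0))[2][2]
        print(n,m.sum(),np.percentile(k,[1,50,99],axis=0).round(4).tolist(),'normal',nn.round(3),'zmin',np.percentile(p[:,2],1).round(4),'centre',(p0+R@np.r_[(np.percentile(k[:,:2],1,axis=0)+np.percentile(k[:,:2],99,axis=0))/2,0])[:2].round(4))
    b=(np.hypot(w[...,0]-.581,w[...,1]+.207)<.03)&(w[...,2]>.101)&(w[...,2]<.1075)
    if b.sum()>8: print(n,'bit',b.sum(),cv2.minEnclosingCircle((w[b][:,:2]*1000).astype(np.float32)),w[b].mean(0).round(4))
    np.savez('chk_'+n+'.npz',c=c)
E
python3 chk.py
```

```text
t 22.55 pos [ 0.582  -0.2017  0.2336] shift units [ 0.043 -0.128  1.114] q [-17.6  21.5  42.3  87.7 -14.7  76.5 124.4] F [-0.4  0.3 -1.3] w 0.123 g 30.0
turn units [ 0.01  -0.005 -0.025]
side 350 [[-0.0358, -0.0034, 0.0092], [0.0091, -0.0017, 0.0432], [0.0339, 0.0037, 0.0673]] normal [ 0.114 -0.993  0.   ] zmin 0.1663 centre [ 0.5829 -0.2015]
side bit 47 ((581.88232421875, -205.09869384765625), 13.879877090454102) [ 0.582  -0.2062  0.1033]
wrist 577 [[-0.0339, -0.0041, -0.0678], [0.0311, -0.0011, 0.0124], [0.0359, 0.0019, 0.0637]] normal [ 0.15  -0.989 -0.007] zmin 0.1699 centre [ 0.5811 -0.203 ]
wrist bit 116 ((579.7909545898438, -209.4495086669922), 6.04672384262085) [ 0.58   -0.2108  0.1026]
```

Call:
servo_tool([
  [[0.04, -0.13, 0, 0, 0, 0], [0, 0, 0.25, 0, 0, 0], [0, 0, 0.3, 0, 0, 0], [0, 0, 0.3, 0, 0, 0], [0, 0, 0.22, 0, 0, 0], [0, 0, 0, 0, 0, 0], [0, 0, 0, 0, 0, 0], [0, 0, 0, 0, 0, 0]],
])

```text
time_s: 23.37
eef_pos: [0.5815, -0.2074, 0.1916]
tool_rot: [[-0.989, -0.145, 0.0], [-0.145, 0.989, -0.0], [-0.0, -0.0, -1.0]]
wrist_force: [-0.4, -0.2, -0.8]
width: 0.122
grip_force: 30.0
```

```bash
python3 chk.py
python3 - <<'E'
from h import *
c=np.load('chk_side.npz')['c'];cv2.imwrite('pics/fin.png',cv2.resize(c[150:350,200:500,::-1],None,fx=2.6,fy=2.6))
E
```

```text
t 23.37 pos [ 0.5815 -0.2074  0.1916] shift units [0.012 0.012 0.065] q [-16.6  23.5  41.6  90.7 -16.1  72.  126. ] F [-0.4 -0.2 -0.8] w 0.122 g 30.0
turn units [-0.002  0.002 -0.018]
side 310 [[-0.0353, -0.0039, 0.0095], [0.0137, -0.002, 0.0436], [0.034, 0.0034, 0.0663]] normal [ 0.108 -0.994 -0.003] zmin 0.1253 centre [ 0.5822 -0.2076]
side bit 45 ((581.39892578125, -211.95404052734375), 14.313090324401855) [ 0.5819 -0.2079  0.1036]
wrist 560 [[-0.0337, -0.0051, -0.0683], [0.0315, -0.0027, 0.0123], [0.0363, 0.0005, 0.0638]] normal [ 0.15  -0.989  0.005] zmin 0.1278 centre [ 0.5806 -0.2099]
```

View pics/fin.png

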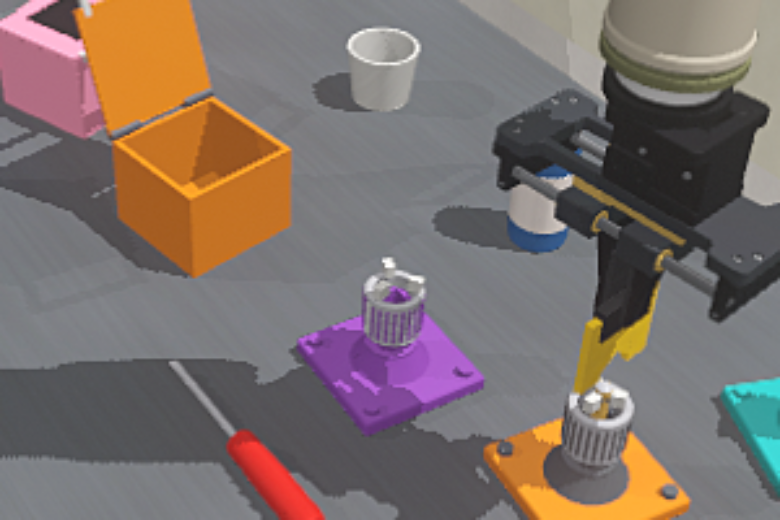

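The crop shows the yellow plate upright above the bit at (600,390), with its notch edge about 18 mm above the point. I'll lower it slightly, let it settle and hand in.

Call:
servo_tool([
  [[0, 0, 0.05, 0, 0, 0], [0, 0, 0, 0, 0, 0], [0, 0, 0, 0, 0, 0], [0, 0, 0, 0, 0, 0], [0, 0, 0, 0, 0, 0], [0, 0, 0, 0, 0, 0], [0, 0, 0, 0, 0, 0], [0, 0, 0, 0, 0, 0]],
])

```text
time_s: 24.18
eef_pos: [0.5814, -0.2073, 0.1894]
tool_rot: [[-0.989, -0.145, 0.0], [-0.145, 0.989, 0.0], [-0.0, 0.0, -1.0]]
wrist_force: [0.5, 0.3, -2.2]
width: 0.122
grip_force: 30.0
```

Run:
```python
from h import *
delta([.581,-.207,.189])
print(monitor.observe()['joint_vel']);print(job.job_done())
```

```text
t 24.18 pos [ 0.5814 -0.2073  0.1894] shift units [0.008 0.009 0.009] q [-16.6  23.6  41.5  90.8 -16.2  71.8 126. ] F [ 0.5  0.3 -2.2] w 0.122 g 30.0
[-0.07467237  0.07936494 -0.06152318 -0.05469671  0.00528181 -0.05096526
  0.00744633]
the job is handed in; nothing more can be done
None
```

I handed the job in at 24.2 s, with no verdict returned: the jaws are closed on the bit, the flap stands open at about 1.9 rad, and the gripper holds the gauge plate upright and still, roughly 15 mm above the bit's point.

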